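Make up the two-tier seasoning caddy and ring for collection

ROBOT

A 7-joint arm with a two-finger parallel gripper is mounted at the origin on the work surface. World frame = base frame: x ahead of the robot, y to its left, z up, the work surface at z = 0. Lengths are in mm, angles in rad, forces in N, time in s.
With the tool pointing down it reaches from about 400 to 900 mm from the base axis. Payload 5.5 kg.
Tool frame: the origin (TCP) lies at the very end of the fingers, on their centre line; the grasp point (between the pads) lies 19 mm behind it; z points along the fingers, y is the line along which they close (so a half turn about z gives the same grasp; the last joint's range is limited). The gripper opens to 85 mm and grips with 20 to 120 N. Pads are 22 mm wide; open, the fingers measure 114 mm over their backs; the gripper's body (76 mm by 85 mm) begins 54 mm behind the grasp point. The pads swing forward as they close: fully open they stand 13 mm farther back than shut.
Start: joints at [0.263, 0.501, -0.427, 1.55, 0.221, 1.138, -0.21], TCP at [650, 0.038, 207.91] pointing down, gripper open.
Joint ranges: [-2.88, 2.88], [-0.31, 2.03], [-1.54, 1.56], [0.2, 2.42], [-1.41, 4.55], [0.19, 2.02], [-2.57, 2.57]. Speed limits (rad/s): [2.57, 2.57, 3.14, 3.14, 3.14, 3.14, 3.14].

INTERFACE

Orientations are given as [roll, pitch, yaw] about the fixed x, y, z axes, in that order (R = Rz(yaw) Ry(pitch) Rx(roll)).
In Python, from bench import robot gives the robot as it stands.
- The arm moves only by the tool apply_moves, never from a script. Its argument "commands" is a list that holds one entry, the list of rows, each a list of 7 numbers: the shift along the world's x, y, z each as a share of 100 mm, from -1 to 1, then the turn, a rotation vector about the world's x, y, z each as a share of 0.1 rad, from -1 to 1, then the opening, from 0 (shut) to 1 (fully open). A call has 1 to 10 rows; each row shifts and turns the commanded pose from where the row before left it; what a row does not reach is not made up. A row lasts 1/8 s, in which the tool goes at most 62.5 mm and 10.7 degrees, less where a joint would pass 70% of its speed; a pose out of reach is approached as far as the arm can. A call with a number of a shift or a turn outside -1 to 1 is refused whole. A call with a gripper value outside its range is refused whole. The fingers move at their own pace and stop on an object; "squeeze" is the grip in N (left out, the last holds). Time passes only in rows, so rows that do not move let the fingers close. It gives the time, the measured TCP pose, the force, the opening and the grip force at its end, in the units of the state.
- robot.sense(): the state, without advancing time (a new reading comes with each control period).
- robot.snapshot(name): name is "scene" or "side" or "wrist"; returns (picture, depth): 384x512x3 uint8, red, green, blue; 384x512 float32, mm along the optical axis (not along the pixel's ray), 0 where there is no reading.
- robot.camera_model(name): a dict with "K" (3x3 intrinsics, pixels), "extrinsics" (4x4, takes a point from camera to world coordinates); the wrist camera has in their place "mount" (4x4, takes a point from camera to tool coordinates, whose origin is the TCP and whose axes are the flange's). Camera axes: x right, y down, z forward; pixel columns grow to the right and rows downward; lengths in mm; the calibration is good to about 2 mm. The wrist camera is an equidistant fisheye: a pixel r from the principal point sees the ray r / f radians off the axis. A picture is of the moment at which its call begins: read the wrist's pose just before it. camera_model takes no time and is no camera call.
- robot.job_done(): hands the job in; it is judged then, once.
The state is a dict: "t": time; "joint_pos": joint angles; "qvel": joint speeds; "joint_torque": joint torques, N m; "ee_pos": TCP position; "tcp_rot": TCP orientation; "contact_force": force on the tool from outside, world axes, zero at the start; "ft_torque": the same for the moment, N m; "finger_gap": finger opening in mm; "grasp_force": force on a finger pad.
Only numpy, scipy, OpenCV 4.12 (cv2) and the standard library are available. Lean on these libraries where they do the work, as an engineer would, in place of code of your own. Each camera call takes 0.05 s, during which the arm holds its last target. There are 200 camera calls.

TASK

Make up the seasoning caddy: set the lower tray (low solid grip bar, wide holes) fully home on the four posts, stand every loose big jar on it, fit the upper tray (bridge handle, narrow holes) over the posts above them, fully home and level, and stand every loose small jar on that. Let the trays down their posts and set the jars on the trays gently, without dropping them, and leave the stock jars at the back and the other kitchenware where they are. When the caddy is complete, press the service bell's plunger right down to its stop and let it spring back.

Things in the scene. Friction and masses are not known exactly. Their poses are not given: they have to be found in the camera images.
- stand: The caddy's fixed beech base, 246 (x) by 146 (y) by 12 mm, origin under its centre, z up. Stepped posts at x = +-100, y = +-50 mm: a 28 mm thick wooden collar up to z = 30 mm (carries the lower tray), then 16 mm steel up to z = 98 mm (this shoulder carries the upper tray), then an 8 mm pin up to z = 119 mm, coned on its last 5 mm.
- tray_lower: Beech tray 230 (x) by 130 (y) mm, 0.35 kg; floor 10 mm thick, rim 5 mm wide and 8 mm above the floor. Origin: centre of underside. 19.5 mm through holes at x = +-100, y = +-50 mm; home, its underside is 30 mm above the stand's origin. Solid grip bar across the middle (x = 0): 12 mm thick (x), 84 mm long (y), its top 44 mm above the underside. Fits either way round; starts flat on the table.
- tray_upper: Like the lower tray in size, mass, rim, origin and hole places, but its holes are 11.5 mm; home, its underside is 98 mm above the stand's origin. Its handle at x = 0 is a bridge: a rail 12 mm thick (x), 100 mm long (y), from 48 to 70 mm above the underside, on legs 16 mm wide at y = +-42 mm, open between. Fits either way round; starts flat on the table.
- bell_top (a point): Centre of the top face of the service bell's plunger, 64 mm above the table when up. The bell is a fixed steel dome, 76 mm across; the plunger's button is 18 mm across and 6 mm thick.
- bell_plunger (a joint): Travel of the bell's plunger, m: 0 = up, 0.006 = down on its stop (about 4 N; 1.6 N starts it). A spring returns it.
- jar_big_a: Big squat frosted-glass jar with a closed steel hinged lid: a cylinder 54 mm across, 48 mm tall with the lid, 0.15 to 0.31 kg, origin at the centre of its underside, z up. Hinge and clip stand out 5 mm at the lid's edge and do not get in the way of fingers. May be absent.
- jar_big_b: Big squat frosted-glass jar with a closed steel hinged lid: a cylinder 54 mm across, 48 mm tall with the lid, 0.15 to 0.31 kg, origin at the centre of its underside, z up. Hinge and clip stand out 5 mm at the lid's edge and do not get in the way of fingers. May be absent.
- jar_small_a: Small frosted-glass jar, the same make: a cylinder 40 mm across, 40 mm tall with the lid, 0.08 to 0.17 kg, origin at the centre of its underside, z up. May be absent.
- jar_small_b: Small frosted-glass jar, the same make: a cylinder 40 mm across, 40 mm tall with the lid, 0.08 to 0.17 kg, origin at the centre of its underside, z up. May be absent.
- jar_small_c: Small frosted-glass jar, the same make: a cylinder 40 mm across, 40 mm tall with the lid, 0.08 to 0.17 kg, origin at the centre of its underside, z up. May be absent.
- spoon_rest: White porcelain spoon rest, a dish 84 mm across with a 50 mm tail along its +y, 9 mm tall; origin under the dish; loose, not part of the job.
- tong: Steel tong with dark silicone tips, 200 by 50 mm, 12 mm tall, lying; loose, not part of the job; origin under its middle.
- pinch_dish: Round glass pinch dish, 76 mm across, 28 mm tall; loose, not part of the job; origin under its middle.
- ramekin: White ramekin, 72 mm across, 42 mm tall; loose, not part of the job; origin under its middle.
- pepper_mill: Dark wooden pepper mill, 54 mm across, 130 mm tall; loose, not part of the job; origin under its middle.
- mortar: Marble mortar, 92 mm across, 55 mm tall; loose, not part of the job; origin under its middle.

How it is judged:
By the outcome, as a careful person would: the job done as asked, in the order asked, and still so for the second after the job is handed in, with the robot touching nothing.
Of jar_big_a, jar_big_b only 1 to 2 are there at a start; the rules pass over those that are not, and their reading is None.
Of jar_small_a, jar_small_b, jar_small_c only 2 to 3 are there at a start; the rules pass over those that are not, and their reading is None.
At some moment in a run one of jar_big_a, jar_big_b, jar_small_a, jar_small_b, jar_small_c may be knocked a few centimetres aside while the robot is not near it.
It also fails if it takes over 208 s, if anything falls off the work surface, if the arm or the gripper's body presses on something with over 40 N, if the wrist force passes 120 N, or if a joint passes its speed limit or range.

## Working session

There is one attempt and no reset: what is moved stays moved. The work goes in short steps, Python scripts to look and compute and a tool call to move; the robot and the scene stay as the last step left them, time stands still between calls to the robot, and variables do not carry over. Pictures are saved under pics/ and viewed, at most 14 in all, crops included, and the job is handed in when it is done.

Besides the shell and the picture viewer there is one more tool, called as name(argument=value, ...) on one line, values as JSON. apply_moves: Moves the arm, as the interface text tells. Shift numbers are shares of 100 mm and turn numbers shares of 0.1 rad, none past 1 either way. Its arguments: {"type":"object","properties":{"commands":{"type":"array","items":{"type":"array","items":{"type":"array","items":{"type":"number","minimum":-1,"maximum":1}}}},"squeeze":{"type":"number"}},"required":["commands"]}

```bash
ls; mkdir -p pics; cat > h.py <<'E'
import numpy as np, cv2
from bench import robot
from scipy.spatial.transform import Rotation as R
def snap(n):
    s=robot.sense(); p,d=robot.snapshot(n); m=robot.camera_model(n); return s,p,d,m
def cloud(d,m):
    K=np.array(m["K"]);E=np.array(m["extrinsics"])
    v,u=np.indices(d.shape)
    P=np.stack([(u-K[0,2])/K[0,0]*d,(v-K[1,2])/K[1,1]*d,d],-1)
    return P@E[:3,:3].T+E[:3,3]
E
python3 - <<'E'
from h import *
for n in ("scene","side"):
    s,p,d,m=snap(n); cv2.imwrite(f"pics/{n}0.png",p[:,:,::-1]); np.savez(f"/tmp/{n}0.npz",p=p,d=d,c=cloud(d,m))
    print(n,np.array(m["K"]).round(1).tolist(),np.array(m["extrinsics"]).round(2).tolist())
print(s); print(robot.camera_model("wrist"))
E
```

```text
pics
scene [[440.7, 0.0, 248.2], [0.0, 440.7, 192.3], [0.0, 0.0, 1.0]] [[0.24, 0.57, -0.79, 1415.51], [0.97, -0.13, 0.2, -222.72], [0.01, -0.81, -0.58, 713.8], [0.0, 0.0, 0.0, 1.0]]
side [[411.2, 0.0, 257.3], [0.0, 411.2, 190.4], [0.0, 0.0, 1.0]] [[-0.99, -0.1, 0.11, 451.09], [-0.15, 0.57, -0.81, 858.78], [0.02, -0.82, -0.58, 685.9], [0.0, 0.0, 0.0, 1.0]]
{'t': 0.05, 'joint_pos': array([ 0.26318535,  0.50185706, -0.42679873,  1.55143501,  0.2207774 ,
        1.13828878, -0.21027284]), 'qvel': array([ 1.98161042e-03, -1.04350744e-04,  4.16398537e-04, -1.24151221e-03,
        3.00687241e-04, -1.09976794e-03, -4.04325303e-05]), 'joint_torque': array([-8.41338246e-03, -5.71294355e+01, -5.84265277e+00, -2.82029164e+01,
        1.09806843e-02,  6.05609748e-03,  2.74678132e-05]), 'ee_pos': array([ 6.49270468e+02, -1.98094814e-02,  2.06860507e+02]), 'tcp_rot': array([-3.13965883e+00, -9.61529267e-05,  1.57088703e+00]), 'contact_force': array([-0.69019679, -0.27179361,  0.05919822]), 'ft_torque': array([ 0.02586063,  0.04999282, -0.01812396]), 'grasp_force': 0.0, 'finger_gap': 85.65476568517585}
{'K': array([[297.31863964,   0.        , 256.22278571],
       [  0.        , 297.31863964, 185.78412875],
       [  0.        ,   0.        ,   1.        ]]), 'mount': array([[ 7.07326597e-04, -9.49071845e-01, -3.15058936e-01,
         8.12785683e+01],
       [ 9.99999689e-01,  7.81203940e-04, -1.08209240e-04,
         3.35656720e-01],
       [ 3.48823625e-04, -3.15058761e-01,  9.49072102e-01,
        -1.65462181e+02],
       [ 0.00000000e+00,  0.00000000e+00,  0.00000000e+00,
         1.00000000e+00]])}
```

View pics/scene0.png

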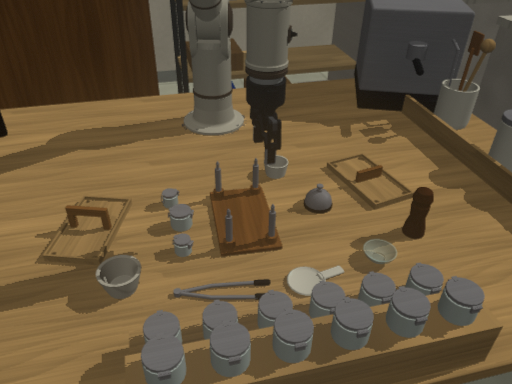

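View pics/side0.png

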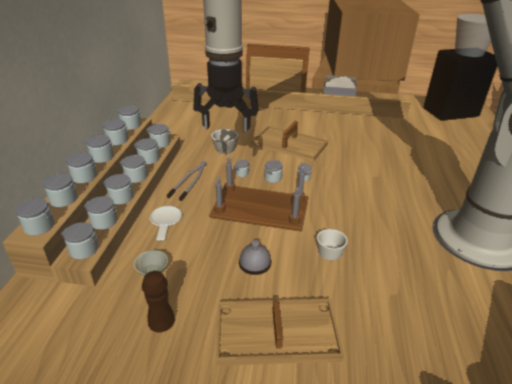

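The scene view shows the upper tray (bridge) at (90,228) and the lower tray (solid bar) at (370,178). The stand is at (245,215) and the bell at (318,197). The loose jars are small at (170,198), big at (180,218) and small at (183,245). The side view also shows exactly three loose jars, at (242,168), (274,171) and (304,172).

```bash
cat > m1.py <<'E'
from h import *
C=[];RGB=[]
for n in ("scene","side"):
    z=np.load(f"/tmp/{n}0.npz"); c=z["c"]; ok=z["d"]>0; c=c[ok]; 
    t=c[(abs(c[:,2])<8)&(c[:,0]>350)&(c[:,0]<900)&(abs(c[:,1])<400)]
    print(n,"table z",np.median(t[:,2]),t[:,2].std()); 
    H=np.zeros((450,450),np.float32); g=((c[:,:2]-[200,-450])/2).astype(int)
    k=(g>=0).all(1)&(g<450).all(1)&(c[:,2]<170)
    np.maximum.at(H,(g[k,0],g[k,1]),c[k,2])
    H=cv2.morphologyEx(H,cv2.MORPH_CLOSE,np.ones((3,3)))
    N,L,S,_=cv2.connectedComponentsWithStats((H>6).astype(np.uint8))
    for i in range(1,N):
        if S[i,4]<80: continue
        q=np.argwhere(L==i)*2.+[201,-449]
        (x,y),(w,h),a=cv2.minAreaRect(q.astype(np.float32))
        zz=H[L==i]
        print(n,"ctr",round(x),round(y),"size",round(w),round(h),"ang",round(a,1),"zmax",zz.max().round(),"zmed",np.median(zz).round(1))
    cv2.imwrite(f"pics/h_{n}.png",cv2.applyColorMap(np.clip(H*2,0,255).astype(np.uint8),cv2.COLORMAP_JET)[::-1,::-1])
E
python3 m1.py
```

```text
scene table z 0.4109965374579474 1.773930215497243
scene ctr 385 121 size 62 74 ang 36.9 zmax 46.0 zmed 36.2
scene ctr 481 366 size 237 136 ang 11.3 zmax 47.0 zmed 10.7
scene ctr 521 -394 size 134 236 ang 71.6 zmax 74.0 zmed 10.8
scene ctr 462 -195 size 39 48 ang 36.9 zmax 44.0 zmed 39.8
scene ctr 570 -23 size 148 249 ang 86.3 zmax 120.0 zmed 12.5
scene ctr 554 -177 size 55 53 ang 24.0 zmax 52.0 zmed 48.5
scene ctr 561 181 size 70 58 ang 71.6 zmax 66.0 zmed 37.4
scene ctr 651 -184 size 44 39 ang 21.8 zmax 44.0 zmed 40.5
scene ctr 733 -323 size 92 88 ang 0.0 zmax 58.0 zmed 51.1
scene ctr 715 371 size 50 41 ang 29.7 zmax 132.0 zmed 125.2
scene ctr 777 247 size 73 75 ang 53.1 zmax 30.0 zmed 18.1
scene ctr 795 -119 size 204 49 ang 79.2 zmax 15.0 zmed 10.4
scene ctr 794 79 size 74 130 ang 25.1 zmax 12.0 zmed 8.4
scene ctr 915 -214 size 190 72 ang 90.0 zmax 104.0 zmed 100.5
scene ctr 915 140 size 93 62 ang 39.8 zmax 103.0 zmed 100.8
scene ctr 918 -68 size 104 63 ang 64.8 zmax 104.0 zmed 100.6
scene ctr 911 40 size 93 63 ang 33.7 zmax 104.0 zmed 100.8
scene ctr 919 243 size 88 62 ang 45.0 z
[... 473 characters left out ...]
ed 38.2
side ctr 550 -176 size 57 52 ang 45.0 zmax 52.0 zmed 48.0
side ctr 570 -396 size 28 54 ang 70.0 zmax 13.0 zmed 9.9
side ctr 611 -424 size 82 52 ang 25.3 zmax 21.0 zmed 10.0
side ctr 645 -184 size 44 40 ang 78.7 zmax 45.0 zmed 39.6
side ctr 703 378 size 47 44 ang 68.2 zmax 132.0 zmed 126.5
side ctr 727 -324 size 88 89 ang 63.4 zmax 58.0 zmed 45.5
side ctr 773 242 size 73 72 ang 26.6 zmax 32.0 zmed 16.8
side ctr 775 -197 size 54 19 ang 76.0 zmax 13.0 zmed 9.9
side ctr 791 77 size 82 131 ang 33.2 zmax 13.0 zmed 8.1
side ctr 777 -84 size 132 12 ang 80.8 zmax 14.0 zmed 10.5
side ctr 807 -115 size 106 10 ang 75.7 zmax 14.0 zmed 9.4
side ctr 967 1 size 624 184 ang 90.0 zmax 159.0 zmed 100.6
```

apply_moves(commands=[[[-0.41, -0.115, -0.3, 0, 0, -0.35, 1], [-0.41, -0.115, -0.3, 0, 0, -0.35, 1], [0, 0, 0, 0, 0, 0, 1], [0, 0, 0, 0, 0, 0, 1]]], squeeze=60)

```text
t: 0.6
ee_pos: [568.6, -23.0, 148.2]
tcp_rot: [3.141, -0.0, 1.501]
contact_force: [0.7, -0.3, -0.5]
finger_gap: 85.4
grasp_force: 0.0
```

```bash
cat >> h.py <<'E'
def wcloud(s,d,m):
    "world and tool-frame cloud from the wrist fisheye"
    K=m["K"]; M=m["mount"]; v,u=np.indices(d.shape)
    x,y=u-K[0,2],v-K[1,2]; r=np.hypot(x,y)+1e-9; t=np.tan(r/K[0,0])/r*d
    T=np.stack([x*t,y*t,d],-1)@M[:3,:3].T+M[:3,3]
    Rw=R.from_euler("xyz",s["tcp_rot"]).as_matrix()
    return T@Rw.T+s["ee_pos"],T
def wpix(T,m):
    "tool-frame points -> wrist pixels"
    M=m["mount"];K=m["K"]; c=(np.atleast_2d(T)-M[:3,3])@M[:3,:3]
    rr=np.hypot(c[:,0],c[:,1]); th=np.arctan2(rr,c[:,2])
    return np.stack([c[:,0]/rr*th*K[0,0]+K[0,2],c[:,1]/rr*th*K[0,0]+K[1,2]],1)
def wray(uv,m):
    "wrist pixels -> (origin, rays) in tool frame"
    K=m["K"];M=m["mount"]; q=np.atleast_2d(uv)-[K[0,2],K[1,2]]; r=np.hypot(*q.T)[:,None]+1e-9; th=r/K[0,0]
    return M[:3,3],np.hstack([q/r*np.sin(th),np.cos(th)])@M[:3,:3].T
E
python3 - <<'E'
from h import *
s,p,d,m=snap("wrist"); cv2.imwrite("pics/w1.png",p[:,:,::-1]); W,T=wcloud(s,d,m); np.savez("/tmp/w1.npz",p=p,d=d,W=W,T=T,pos=s["ee_pos"],rot=s["tcp_rot"])
print(s["ee_pos"],s["tcp_rot"],s["t"])
k=(d>0)&(W[:,:,2]>90)&(W[:,:,2]<135)&(d>100)
N,L,S,C=cv2.connectedComponentsWithStats(k.astype(np.uint8))
for i in range(1,N):
    if S[i,4]>15: print(S[i],C[i].round(1),np.median(W[L==i],0).round(1),W[L==i][:,2].max())
E
```

```text
[568.55996717 -22.9577569  148.16265463] [ 3.14082189e+00 -2.62759880e-04  1.50075820e+00] 0.6
[371 127  26  21 386] [382.3 137.4] [667.4  20.7  97.9] 119.7423222832014
[113 129  26  21 385] [126.8 139.7] [474.   32.5  98.1] 119.28309010173668
[359 238  20  26 201] [369.4 247.6] [664.1 -76.4  97.5] 118.32438146531051
[133 241  21  23 187] [141.9 248.9] [465.7 -64.2  97.4] 118.77029991259191
[489 304  23  34 446] [502.4 322.7] [ 910.1 -246.4   99.1] 101.32855546216571
```

View pics/w1.png

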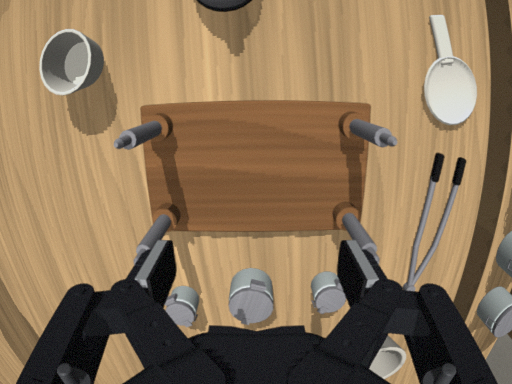

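The wrist view shows the stand with post tops near (121,143), (392,140), (140,250) and (375,255). The lower two are partly hidden by the fingers. The three loose jars are at (182,304), (251,295) and (327,290).

```bash
cat > stand.py <<'E'
from h import *
from scipy.optimize import least_squares
z=np.load("/tmp/w1.npz"); W=z["W"];d=z["d"]; ok=(d>60)
P=W[ok]; c0=np.array([567,-23.]); 
tb=P[(abs(P[:,2])<6)&(abs(P[:,1])<200)]; print("table z",np.median(tb[:,2]))
def posts(q):
    r=R.from_euler("z",q[2]).as_matrix()[:2,:2]; return np.array([[a,b] for a in(100,-100) for b in(50,-50)])@r.T+q[:2]
q=np.array([567,-23,-.07])
for it in range(4):
    c=posts(q); D=np.linalg.norm(P[:,None,:2]-c,axis=2); j=D.argmin(1); dm=D.min(1)
    a=(P[:,2]>36)&(P[:,2]<94)&(dm<(16 if it==0 else 11)); b=(P[:,2]>101)&(P[:,2]<113)&(dm<(10 if it==0 else 6.5))
    def f(q):
        c=posts(q); return np.r_[np.linalg.norm(P[a,:2]-c[j[a]],axis=1)-8,np.linalg.norm(P[b,:2]-c[j[b]],axis=1)-4]
    o=least_squares(f,q,loss="soft_l1"); q=o.x
print(q, a.sum(),b.sum(),"rms",np.sqrt((f(q)**2).mean()),np.bincount(j[a]),np.bincount(j[b]))
c=posts(q)
for i in range(4):
    for r,mk in((8,a),(4,b)):
        k=mk&(j==i)
        if k.sum()>8:
            o=least_squares(lambda x:np.linalg.norm(P[k,:2]-x,axis=1)-r,c[i]); print(i,r,k.sum(),o.x-c[i])
E
python3 stand.py
```

```text
table z -0.4627621997644269
[ 5.67653772e+02 -2.47124563e+01 -6.09316300e-02] 1745 194 rms 0.4085175831600462 [401 465 415 464] [66 35 66 27]
0 8 401 [0.22606044 0.11489505]
0 4 66 [-0.02934399  0.25325898]
1 8 465 [ 0.14188809 -0.0534264 ]
1 4 35 [-0.08993649  0.23467273]
2 8 415 [-0.2213427   0.13289455]
2 4 66 [0.05071043 0.29552192]
3 8 464 [-0.12547534 -0.01777221]
3 4 27 [0.52600671 0.20663697]
```

apply_moves(commands=[[[-0.112, 0.484, 0, 0, 0, 0.34, 1], [-0.112, 0.484, 0, 0, 0, 0.34, 1], [-0.112, 0.484, 0, 0, 0, 0.34, 1], [-0.112, 0.484, 0, 0, 0, 0.34, 1], [-0.112, 0.484, -0.1, 0, 0, 0.34, 1], [-0.112, 0.484, -0.1, 0, 0, 0.34, 1], [-0.112, 0.484, -0.1, 0, 0, 0.34, 1], [-0.112, 0.484, -0.1, 0, 0, 0.32, 1], [0, 0, 0, 0, 0, 0, 1], [0, 0, 0, 0, 0, 0, 1]]])

```text
t: 1.9
ee_pos: [479.2, 365.1, 108.3]
tcp_rot: [3.141, -0.001, 1.771]
contact_force: [0.8, -0.4, -0.1]
finger_gap: 85.4
grasp_force: 0.0
```

```bash
cat > tray.py <<'E'
# tray.py name barlen ztop_bar : wrist look at tray flat; fit the bar and hole pattern
from h import *
import sys
nm=sys.argv[1]
s,p,d,m=snap("wrist"); cv2.imwrite(f"pics/{nm}.png",p[:,:,::-1]); W,T=wcloud(s,d,m); np.savez(f"/tmp/{nm}.npz",p=p,d=d,W=W,T=T,pos=s["ee_pos"],rot=s["tcp_rot"])
print(s["ee_pos"],s["tcp_rot"],s["t"])
zb=float(sys.argv[2])
k=(d>60)&(abs(W[:,:,2]-zb)<4)&(np.hypot(*(W[:,:,:2]-s["ee_pos"][:2]).transpose(2,0,1))<90)
N,L,S,C=cv2.connectedComponentsWithStats(k.astype(np.uint8))
for i in range(1,N):
    if S[i,4]>40:
        q=W[L==i]; print("bar",S[i,4],cv2.minAreaRect(q[:,:2].astype(np.float32)),q[:,2].mean())
k=(d>60)&(W[:,:,2]>5)&(W[:,:,2]<25)
N,L,S,C=cv2.connectedComponentsWithStats(k.astype(np.uint8)); i=1+S[1:,4].argmax()
q=W[L==i]; print("tray",S[i,4],cv2.minAreaRect(q[:,:2].astype(np.float32)),np.median(q[:,2]))
E
python3 tray.py w2 43
```

```text
[479.21591899 365.14254764 108.32386382] [ 3.14051072e+00 -5.07043853e-04  1.77147209e+00] 1.9
bar 1349 ((479.5643005371094, 363.8772888183594), (11.406707763671875, 83.26761627197266), 11.132485389709473) 43.21870929537729
tray 29353 ((479.24285888671875, 363.436279296875), (231.368408203125, 131.36549377441406), 11.264481544494629) 9.620185175825796
```

View pics/w2.png

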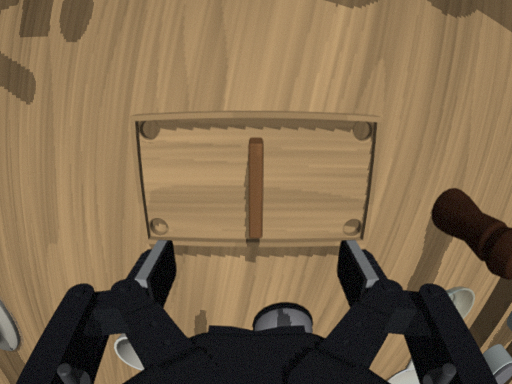

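The wrist view shows the tray (135–378, 113–245) with its bar at (256,190) and holes at (150,130), (362,130), (158,227) and (352,227). The fitted size matches the given one.

apply_moves(commands=[[[0, -0.014, -0.4, 0, 0, -0.05, 1], [0, 0, -0.3, 0, 0, 0, 1], [0, 0, -0.19, 0, 0, 0, 1], [0, 0, 0, 0, 0, 0, 0], [0, 0, 0, 0, 0, 0, 0], [0, 0, 0, 0, 0, 0, 0], [0, 0, 0, 0, 0, 0, 0], [0, 0, 0, 0, 0, 0, 0], [0, 0, 0, 0, 0, 0, 0], [0, 0, 0, 0, 0, 0, 0]]], squeeze=80)

```text
t: 3.2
ee_pos: [479.0, 363.3, 20.0]
tcp_rot: [3.14, -0.0, 1.766]
contact_force: [-0.7, -1.6, 4.9]
finger_gap: 4.9
grasp_force: 78.8
```

apply_moves(commands=[[[0, 0, 0.1, 0, 0, 0, 0], [0, 0, 0.3, 0, 0, 0, 0], [0, 0, 0.3, 0, 0, 0, 0], [0, 0, 0, 0, 0, 0, 0], [0, 0, 0, 0, 0, 0, 0]]])

```text
t: 3.82
ee_pos: [478.3, 362.5, 88.9]
tcp_rot: [3.142, 0.0, 1.766]
contact_force: [0.3, -0.5, -0.4]
finger_gap: -0.1
grasp_force: 0.0
```

```bash
python3 tray.py w3 113
```

```text
[478.34195681 362.51246358  88.89129568] [3.14153817e+00 2.70681601e-04 1.76568729e+00] 3.825
tray 32210 ((495.2433776855469, 364.78509521484375), (231.2727813720703, 131.1846923828125), 11.369279861450195) 9.624321855418692
```

View pics/w3.png

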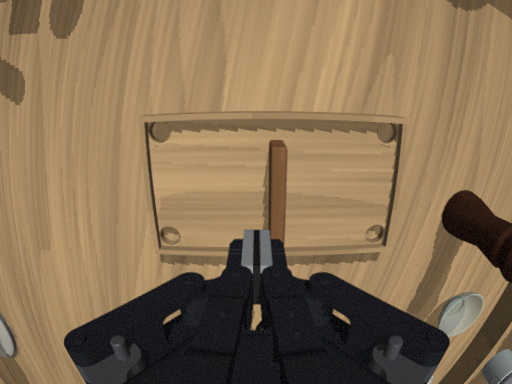

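The tray slipped out of the fingers. It now lies flat about 16 mm further along x, with its bar at (278,190). I'll retry with a slower, gentler close.

apply_moves(commands=[[[0.085, 0.011, 0, 0, 0, 0, 0.6], [0.085, 0.011, 0, 0, 0, 0.03, 0.6], [0, 0, 0, 0, 0, 0, 0.6], [0, 0, -0.3, 0, 0, 0, 0.6], [0, 0, -0.3, 0, 0, 0, 0.6], [0, 0, -0.12, 0, 0, 0, 0.6], [0, 0, 0, 0, 0, 0, 0.4], [0, 0, 0, 0, 0, 0, 0.25], [0, 0, 0, 0, 0, 0, 0.25], [0, 0, 0, 0, 0, 0, 0.25]]], squeeze=40)

```text
t: 5.12
ee_pos: [495.9, 365.4, 17.8]
tcp_rot: [3.14, -0.0, 1.769]
contact_force: [-0.6, -0.3, 0.9]
finger_gap: 21.4
grasp_force: 0.0
```

```bash
python3 tray.py w4 43
```

```text
[495.94273467 365.38006677  17.76507112] [ 3.14023274e+00 -4.92786294e-04  1.76873152e+00] 5.125
bar 2975 ((495.25433349609375, 365.5588684082031), (12.170734405517578, 83.9336166381836), 11.084463119506836) 43.21050342288777
bar 43 ((483.1199645996094, 370.9851379394531), (5.108940601348877, 11.725454330444336), 45.18052291870117) 45.6184888954083
tray 47227 ((495.1008605957031, 364.92669677734375), (232.25160217285156, 130.7719268798828), 11.356427192687988) 9.603496150492097
```

View pics/w4.png

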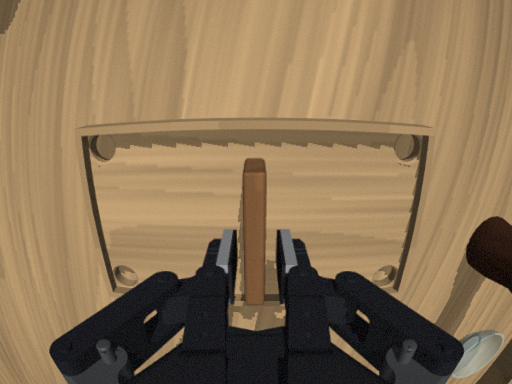

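The bar at (256,230) sits centred between the fingers at (230,260) and (285,260). Closing slowly.

apply_moves(commands=[[[0, 0, 0, 0, 0, 0, 0.18], [0, 0, 0, 0, 0, 0, 0.13], [0, 0, 0, 0, 0, 0, 0.1], [0, 0, 0, 0, 0, 0, 0.05], [0, 0, 0, 0, 0, 0, 0.0], [0, 0, 0, 0, 0, 0, 0.0]]])

```text
t: 5.92
ee_pos: [495.5, 365.0, 17.2]
tcp_rot: [3.141, 0.0, 1.769]
contact_force: [-1.2, -1.5, 4.6]
finger_gap: 10.3
grasp_force: 39.3
```

apply_moves(commands=[[[0, 0, 0, 0, 0, 0, 0], [0, 0, 0, 0, 0, 0, 0], [0, 0, 0.04, 0, 0, 0, 0], [0, 0, 0.04, 0, 0, 0, 0], [0, 0, 0.04, 0, 0, 0, 0], [0, 0, 0, 0, 0, 0, 0]]])

```text
t: 6.68
ee_pos: [495.6, 365.2, 29.2]
tcp_rot: [3.141, -0.0, 1.769]
contact_force: [0.1, 0.4, -3.4]
finger_gap: 10.1
grasp_force: 39.1
```

apply_moves(commands=[[[0, 0, 0.3, 0, 0, 0, 0], [0, 0, 0.45, 0, 0, 0, 0], [0, 0, 0.45, 0, 0, 0, 0], [0.07, -0.2, 0.16, 0, 0, -0.259, 0], [0.07, -0.3, 0, 0, 0, -0.259, 0], [0.07, -0.4, 0, 0, 0, -0.259, 0], [0.07, -0.4, 0, 0, 0, -0.259, 0], [0.07, -0.4, 0, 0, 0, -0.259, 0]]])

```text
t: 7.68
ee_pos: [529.9, 191.0, 163.3]
tcp_rot: [-3.139, 0.002, 1.636]
contact_force: [0.4, -0.3, -3.9]
finger_gap: 10.2
grasp_force: 39.4
```

apply_moves(commands=[[[0.07, -0.4, 0, 0, 0, -0.259, 0], [0.07, -0.5, 0, 0, 0, -0.259, 0], [0.07, -0.5, 0, 0, 0, -0.259, 0], [0.08, -0.4, 0, 0, 0, -0.259, 0], [0.08, -0.25, 0, 0, 0, -0.259, 0], [0.07, -0.15, 0, 0, 0, 0, 0], [0, 0, 0, 0, 0, 0, 0], [0, 0, 0, 0, 0, 0, 0]]])

```text
t: 8.68
ee_pos: [574.1, -22.6, 164.8]
tcp_rot: [-3.141, -0.001, 1.513]
contact_force: [-0.1, 0.7, -3.9]
finger_gap: 10.1
grasp_force: 39.4
```

```bash
cat > held.py <<'E'
# held.py: wrist look, fit held tray in tool frame; argv: name, tray-floor tool z, bar-top tool z
from h import *
import sys
s,p,d,m=snap("wrist"); nm=sys.argv[1]; cv2.imwrite(f"pics/{nm}.png",p[:,:,::-1]); W,T=wcloud(s,d,m); np.savez(f"/tmp/{nm}.npz",p=p,d=d,W=W,T=T,pos=s["ee_pos"],rot=s["tcp_rot"])
print(s["ee_pos"],s["tcp_rot"],s["t"])
zf,zb=map(float,sys.argv[2:4])
k=(d>60)&(T[:,:,2]>zf-11)&(T[:,:,2]<zf+4); k&=abs(T[:,:,0])<85; k&=abs(T[:,:,1])<130
N,L,S,C=cv2.connectedComponentsWithStats(k.astype(np.uint8)); i=1+S[1:,4].argmax()
q=T[L==i]; print("tray tool",S[i,4],cv2.minAreaRect(q[:,:2].astype(np.float32)))
w=W[L==i]; print("tray world",cv2.minAreaRect(w[:,:2].astype(np.float32)))
fl=q[abs(q[:,2]-np.median(q[:,2]))<3]; A=np.c_[fl[:,:2],np.ones(len(fl))]; c=np.linalg.lstsq(A,fl[:,2],rcond=None)[0]; print("floor plane tool",c)
k=(d>60)&(abs(T[:,:,2]-zb)<4)&(abs(T[:,:,1])<12)&(abs(T[:,:,0])<70)
N,L,S,C=cv2.connectedComponentsWithStats(k.astype(np.uint8)); i=1+S[1:,4].argmax()
q=T[L==i]; print("bar tool",S[i,4],cv2.minAreaRect(q[:,:2].astype(np.float32)),q[:,2].mean())
E
python3 held.py w5 8 -26
```

```text
[574.11733644 -22.5650622  164.75111276] [-3.14102200e+00 -1.40159892e-03  1.51265862e+00] 8.675
tray tool 47460 ((0.053253173828125, 0.33042144775390625), (231.69822692871094, 130.83375549316406), 89.95114135742188)
tray world ((574.4519653320312, -22.52912139892578), (130.84805297851562, 231.69798278808594), 86.72111511230469)
floor plane tool [-6.95903280e-04  2.03394421e-03  7.78255304e+00]
bar tool 2935 ((0.4892997741699219, 1.3403100967407227), (22.75469398498535, 83.74633026123047), 83.84593200683594) -26.079905100377754
```

apply_moves(commands=[[[-0.068, -0.022, 0, 0, 0, -0.037, 0], [0, 0, 0, 0, 0, 0, 0], [0, 0, -0.15, 0, 0, 0, 0], [0, 0, -0.12, 0, 0, 0, 0], [0, 0, -0.1, 0, 0, 0, 0], [0, 0, 0, 0, 0, 0, 0], [0, 0, 0, 0, 0, 0, 0]]])

```text
t: 9.6
ee_pos: [567.8, -27.1, 127.9]
tcp_rot: [3.141, -0.0, 1.506]
contact_force: [-0.1, -0.2, -3.7]
finger_gap: 10.3
grasp_force: 39.4
```

apply_moves(commands=[[[-0.005, 0.023, 0, 0, 0, 0.03, 0], [0, 0, 0, 0, 0, 0, 0], [0, 0, 0, 0, 0, 0, 0], [0, 0, 0, 0, 0, 0, 0]]])

```text
t: 10.1
ee_pos: [567.2, -25.0, 128.0]
tcp_rot: [3.141, 0.0, 1.509]
contact_force: [0.1, 0.4, -2.3]
finger_gap: 10.3
grasp_force: 39.4
```

```bash
python3 held.py w6 8 -26; python3 - <<'E'
from h import *
s=robot.sense(); print(s["ee_pos"],s["tcp_rot"])
E
```

```text
[567.1548898  -24.95324413 128.02164112] [3.14137460e+00 5.27366586e-05 1.50903639e+00] 10.1
tray tool 47425 ((0.12079620361328125, 0.10559844970703125), (231.8488311767578, 130.6098175048828), 89.95963287353516)
tray world ((567.2679443359375, -24.83953094482422), (130.6092529296875, 231.8488311767578), 86.50177764892578)
floor plane tool [-1.80124166e-04  1.18261602e-03  7.77750996e+00]
bar tool 2936 ((0.7835731506347656, 1.3164148330688477), (22.726747512817383, 83.86881256103516), 84.0257797241211) -26.072830990519265
[567.13758967 -24.94749268 127.98559143] [3.14145509e+00 2.10180977e-05 1.50901118e+00]
```

View pics/w6.png

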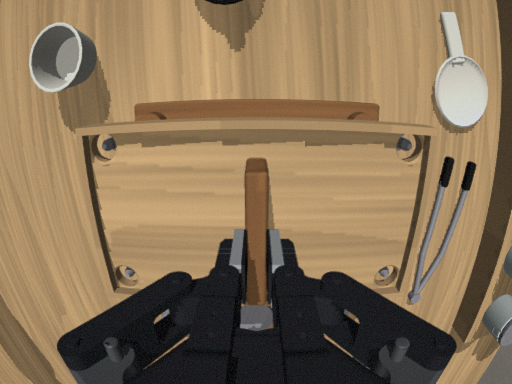

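All four pins show inside the tray's holes, at (108,145), (405,145), (130,272) and (383,272). Lowering.

apply_moves(commands=[[[0.003, 0.001, -0.04, 0, 0, 0, 0], [0, 0, -0.06, 0, 0, 0, 0], [0, 0, -0.06, 0, 0, 0, 0], [0, 0, -0.06, 0, 0, 0, 0], [0, 0, 0, 0, 0, 0, 0]]])

```text
t: 10.78
ee_pos: [566.8, -24.8, 105.1]
tcp_rot: [-3.14, -0.0, 1.509]
contact_force: [1.1, 0.1, -2.5]
finger_gap: 10.4
grasp_force: 39.4
```

apply_moves(commands=[[[0.003, 0, -0.08, 0, 0, 0, 0], [0, 0, -0.1, 0, 0, 0, 0], [0, 0, -0.1, 0, 0, 0, 0], [0, 0, -0.1, 0, 0, 0, 0], [0, 0, -0.08, 0, 0, 0, 0], [0, 0, -0.06, 0, 0, 0, 0], [0, 0, -0.03, 0, 0, 0, 0], [0, 0, 0, 0, 0, 0, 0]]])

```text
t: 11.78
ee_pos: [567.7, -24.7, 50.8]
tcp_rot: [-3.141, -0.0, 1.509]
contact_force: [0.3, 0.8, -3.4]
finger_gap: 9.4
grasp_force: 39.4
```

apply_moves(commands=[[[0, 0, -0.015, 0, 0, 0, 0], [0, 0, -0.015, 0, 0, 0, 0], [0, 0, -0.01, 0, 0, 0, 0], [0, 0, 0, 0, 0, 0, 0], [0, 0, 0, 0, 0, 0, 0]]])

```text
t: 12.4
ee_pos: [567.8, -24.8, 47.2]
tcp_rot: [3.141, 0.0, 1.509]
contact_force: [-2.4, -0.5, 1.2]
finger_gap: 10.2
grasp_force: 40.0
```

apply_moves(commands=[[[0, 0, 0, 0, 0, 0, 0.2], [0, 0, 0, 0, 0, 0, 0.3], [0, 0, 0, 0, 0, 0, 0.5], [0, 0, 0.1, 0, 0, 0, 0.5], [0, 0, 0.4, 0, 0, 0, 0.7], [0, 0, 0.4, 0, 0, 0, 0.7], [0, 0, 0.3, 0, 0, 0, 0.7], [0, 0, 0, 0, 0, 0, 0.7]]])

```text
t: 13.4
ee_pos: [570.1, -24.7, 170.5]
tcp_rot: [3.135, 0.0, 1.509]
contact_force: [0.6, 0.8, 0.2]
finger_gap: 59.9
grasp_force: 0.0
```

```bash
python3 - <<'E'
from h import *
s,p,d,m=snap("wrist"); W,T=wcloud(s,d,m); cv2.imwrite("pics/w7.png",p[:,:,::-1]); np.savez("/tmp/w7.npz",p=p,d=d,W=W,T=T)
print(s["ee_pos"],s["tcp_rot"],s["t"])
c=np.array([567.6,-24.7]); q=W[d>60]; l=(q[:,:2]-c)@R.from_euler("z",-.0609).as_matrix()[:2,:2]
f=q[(abs(l)<[95,45]).all(1)&(abs(l[:,0])>15)&(abs(q[:,2]-40)<8)]; A=np.c_[f[:,:2]-c,np.ones(len(f))]; print("floor",np.linalg.lstsq(A,f[:,2],rcond=None)[0])
# jars
for z0,n in ((48,'big'),(40,'small')):
    k=(d>60)&(abs(W[:,:,2]-z0)<3)&(W[:,:,1]<-130)
    N,L,S,C=cv2.connectedComponentsWithStats(k.astype(np.uint8))
    for i in range(1,N):
        if S[i,4]>60: w=W[L==i]; print(n,S[i],cv2.minEnclosingCircle(w[:,:2].astype(np.float32)),w[:,2].mean())
E
```

```text
[570.11434342 -24.66183704 170.51007408] [3.13512540e+00 1.85130691e-04 1.50913945e+00] 13.4
floor [-4.84321588e-04  5.41725206e-04  3.94617770e+01]
big [480 232  13  24  73] ((900.99169921875, -149.00457763671875), 18.322847366333008) 47.51638560348014
big [ 226  276   43   36 1112] ((552.5407104492188, -179.33737182617188), 28.251066207885742) 47.45141913801155
big [467 279  26  28  87] ((919.47265625, -244.38375854492188), 29.56032371520996) 48.05570487096385
big [350 334  27  14  67] ((713.50634765625, -290.6988220214844), 21.326919555664062) 47.880309160421746
big [365 353  24  15  87] ((747.2669677734375, -350.1834716796875), 20.91973304748535) 48.13874626143452
small [449 232  32  93 236] ((880.9263305664062, -218.45997619628906), 87.30206298828125) 40.015504954694094
small [228 270  35  15  79] ((548.8421020507812, -160.29376220703125), 23.05301856994629) 39.836566523273184
small [310 282  10  20 134] ((636.881103515625, -189.02996826171875), 16.19257164001465) 39.65137174627143
small [358 349  29  15  98] ((740.959716796875, -345.94488525390625), 24.371395111083984) 40.047245421664954
```

View pics/w7.png

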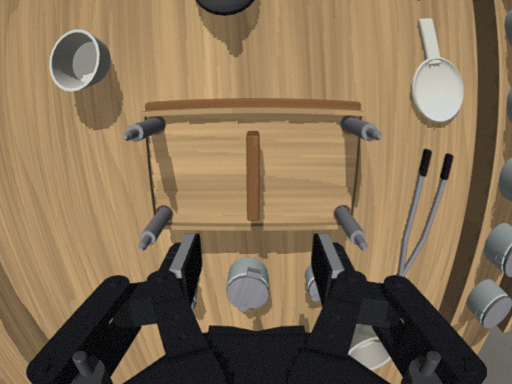

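The lower tray is home and level: the floor plane is at 39.5 mm and the four posts stand through it. The big jar shows at (247,285).

apply_moves(commands=[[[-0.04, -0.38, 0, 0, 0, 0, 1], [-0.04, -0.39, 0, 0, 0, 0, 1], [-0.04, -0.39, 0, 0, 0, 0, 1], [-0.04, -0.38, -0.2, 0, 0, 0, 1], [0, 0, -0.4, 0, 0, 0, 1], [0, 0, -0.4, 0, 0, 0, 1], [0, 0, -0.3, 0, 0, 0, 1], [0, 0, -0.2, 0, 0, 0, 1], [0, 0, 0, 0, 0, 0, 1], [0, 0, 0, 0, 0, 0, 1]]])

```text
t: 14.7
ee_pos: [552.5, -178.8, 17.7]
tcp_rot: [3.14, 0.0, 1.509]
contact_force: [0.9, -0.2, 0.2]
finger_gap: 85.6
grasp_force: 0.0
```

```bash
cat > jar.py <<'E'
from h import *
import sys
nm,zt=sys.argv[1],float(sys.argv[2])
s,p,d,m=snap("wrist"); W,T=wcloud(s,d,m); cv2.imwrite(f"pics/{nm}.png",p[:,:,::-1])
print(s["ee_pos"],s["tcp_rot"],s["finger_gap"],s["t"])
k=(d>60)&(abs(W[:,:,2]-zt)<3)&(np.hypot(*(W[:,:,:2]-s["ee_pos"][:2]).transpose(2,0,1))<60)
N,L,S,C=cv2.connectedComponentsWithStats(k.astype(np.uint8))
for i in range(1,N):
    if S[i,4]>60: w=W[L==i]; t=T[L==i]; print(S[i],"world",cv2.minEnclosingCircle(w[:,:2].astype(np.float32)),w[:,2].mean(),"tool med",np.median(t,0).round(1),"xext",w[:,0].min(),w[:,0].max(),"yext",w[:,1].min(),w[:,1].max())
E
python3 jar.py w8 47.5
```

```text
[ 552.54484894 -178.81419464   17.71510221] [3.14027097e+00 1.87743383e-04 1.50930050e+00] 85.56369741729095 14.7
[ 204  195   98   99 6700] world ((549.8570556640625, -177.57156372070312), 30.040536880493164) 47.3835783526521 tool med [  2.8  -1.4 -29.7] xext 524.7561914337444 576.9044507803887 yext -206.5356902973888 -148.07792591691938
```

apply_moves(commands=[[[-0.015, 0.01, -0.05, 0, 0, 0, 1], [0, 0, 0, 0, 0, 0, 0.8], [0, 0, 0, 0, 0, 0, 0.7], [0, 0, 0, 0, 0, 0, 0.65], [0, 0, 0, 0, 0, 0, 0.6], [0, 0, 0, 0, 0, 0, 0.5], [0, 0, 0, 0, 0, 0, 0.5], [0, 0, 0, 0, 0, 0, 0.5]]])

```text
t: 15.75
ee_pos: [550.5, -177.8, 12.6]
tcp_rot: [3.141, 0.0, 1.509]
contact_force: [-1.5, 0.1, 5.7]
finger_gap: 50.9
grasp_force: 41.1
```

apply_moves(commands=[[[0, 0, 0.1, 0, 0, 0, 0.5], [0, 0, 0.3, 0, 0, 0, 0.5], [0, 0, 0.45, 0, 0, 0, 0.5], [0, 0, 0.45, 0, 0, 0, 0.5], [0, 0, 0.1, 0, 0, 0, 0.5], [0.2, 0.35, 0, 0, 0, 0, 0.5], [0.2, 0.4, 0, 0, 0, 0, 0.5], [0.2, 0.4, 0, 0, 0, 0, 0.5], [0.19, 0.34, 0, 0, 0, 0, 0.5], [0, 0, 0, 0, 0, 0, 0.5]]])

```text
t: 17.0
ee_pos: [629.3, -23.2, 150.6]
tcp_rot: [-3.14, -0.003, 1.516]
contact_force: [-0.8, -1.0, -1.5]
finger_gap: 50.9
grasp_force: 42.8
```

apply_moves(commands=[[[0, 0, -0.2, 0, 0, 0, 0.5], [0, 0, 0, 0, 0, 0, 0.5], [0, 0, 0, 0, 0, 0, 0.5]]])

```text
t: 17.38
ee_pos: [628.4, -30.3, 131.1]
tcp_rot: [-3.14, 0.0, 1.507]
contact_force: [-0.3, 0.6, -0.6]
finger_gap: 50.7
grasp_force: 42.8
```

```bash
python3 jar.py w9 165
```

```text
[628.37157028 -30.27089538 131.06831042] [-3.13999231e+00  4.85143513e-04  1.50716252e+00] 50.715969114494996 17.375
[ 192  197  129  104 7452] world ((628.905029296875, -26.789974212646484), 32.957157135009766) 165.66893854288767 tool med [  3.4   0.7 -34.8] xext 597.4707934985779 661.4615110977147 yext -59.079740085520996 0.8910091808538851
```

View pics/w9.png

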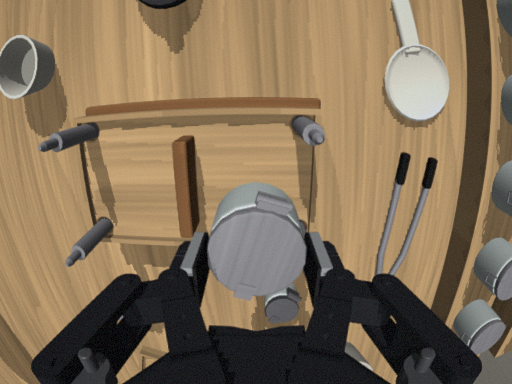

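The big jar is held upright at (256,240) with the posts clear of it, at (80,135), (308,130) and (90,245).

apply_moves(commands=[[[0.01, 0.015, -0.2, 0, 0, 0, 0.5], [0, 0, -0.25, 0, 0, 0, 0.5], [0, 0, -0.18, 0, 0, 0, 0.5], [0, 0, -0.1, 0, 0, 0, 0.5], [0, 0, -0.02, 0, 0, 0, 0.5], [0, 0, -0.01, 0, 0, 0, 0.5], [0, 0, 0, 0, 0, 0, 0.5]]])

```text
t: 18.3
ee_pos: [630.9, -27.3, 56.7]
tcp_rot: [3.14, -0.0, 1.509]
contact_force: [0.3, 0.4, -2.0]
finger_gap: 51.2
grasp_force: 42.8
```

apply_moves(commands=[[[0, 0, -0.01, 0, 0, 0, 0.5], [0, 0, -0.01, 0, 0, 0, 0.5], [0, 0, -0.01, 0, 0, 0, 0.5], [0, 0, -0.005, 0, 0, 0, 0.5], [0, 0, 0, 0, 0, 0, 0.5]]])

```text
t: 18.92
ee_pos: [630.2, -27.3, 52.7]
tcp_rot: [-3.142, 0.0, 1.509]
contact_force: [-1.0, 0.4, 0.2]
finger_gap: 50.9
grasp_force: 43.4
```

apply_moves(commands=[[[0, 0, -0.003, 0, 0, 0, 0.5], [0, 0, 0, 0, 0, 0, 0.62], [0, 0, 0, 0, 0, 0, 0.7], [0, 0, 0, 0, 0, 0, 0.76], [0, 0, 0.15, 0, 0, 0, 0.76], [0, 0, 0.35, 0, 0, 0, 0.76], [0, 0, 0.4, 0, 0, 0, 0.76], [0, 0, 0.4, 0, 0, 0, 0.7], [0, 0, 0, 0, 0, 0, 0.7]]])

```text
t: 20.05
ee_pos: [633.4, -27.0, 187.5]
tcp_rot: [3.133, -0.0, 1.509]
contact_force: [-0.3, -0.4, -0.4]
finger_gap: 59.9
grasp_force: 0.0
```

```bash
python3 jar.py w10 87.5
```

```text
[633.42475215 -26.95340804 187.52075907] [ 3.13274719e+00 -1.47131397e-04  1.50919758e+00] 59.893506015357204 20.05
[ 225  148   55   61 2392] world ((632.1469116210938, -27.210861206054688), 29.843212127685547) 87.3207627275215 tool med [ -0.2  -3.6 100.1] xext 604.5339222291818 656.2649513602789 yext -55.833077679503816 1.815892458930204
```

apply_moves(commands=[[[-0.124, -0.408, 0, 0, 0, -0.3, 0.7], [-0.124, -0.408, 0, 0, 0, -0.3, 0.7], [-0.124, -0.408, 0, 0, 0, -0.3, 0.7], [-0.124, -0.408, -0.08, 0, 0, -0.3, 0.7], [-0.124, -0.408, -0.08, 0, 0, -0.3, 0.7], [-0.124, -0.408, -0.08, 0, 0, -0.3, 0.7], [-0.124, -0.408, -0.08, 0, 0, -0.3, 0.7], [-0.124, -0.408, -0.08, 0, 0, -0.3, 0.7], [-0.124, -0.408, 0, 0, 0, -0.28, 0.7], [0, 0, 0, 0, 0, 0, 0.7]]])

```text
t: 21.35
ee_pos: [514.6, -399.5, 140.5]
tcp_rot: [-3.139, 0.002, 1.233]
contact_force: [1.0, 0.8, -1.1]
finger_gap: 59.9
grasp_force: 0.0
```

apply_moves(commands=[[[0, 0, 0, 0, 0, 0, 0.7], [0, 0, 0, 0, 0, 0, 0.7]]])

```text
t: 21.6
ee_pos: [519.4, -392.3, 141.8]
tcp_rot: [-3.141, -0.001, 1.244]
contact_force: [-0.2, -0.2, 0.4]
finger_gap: 59.6
grasp_force: 0.0
```

```bash
python3 tray.py w11 70
```

```text
[ 519.41794268 -392.3258141   141.81687237] [-3.14115863e+00 -1.33466955e-03  1.24385674e+00] 21.6
bar 1523 ((520.259521484375, -397.12689208984375), (99.55819702148438, 11.647899627685547), 71.04938507080078) 69.25925647671296
tray 24225 ((519.6901245117188, -397.02001953125), (131.09713745117188, 231.1487579345703), 70.68245697021484) 9.645587215757729
```

View pics/w11.png

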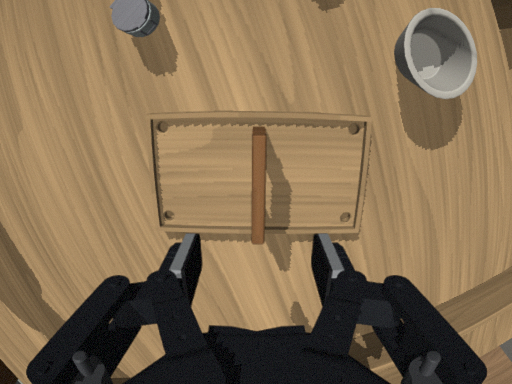

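The wrist view shows the upper tray at (150–370, 113–240), its bridge rail at (258,185) and its holes at (163,127), (354,129), (168,215) and (345,217).

apply_moves(commands=[[[0.006, -0.047, -0.3, 0, 0, -0.07, 0.6], [0, 0, -0.4, 0, 0, 0, 0.5], [0, 0, -0.25, 0, 0, 0, 0.4], [0, 0, 0, 0, 0, 0, 0.3], [0, 0, 0, 0, 0, 0, 0.22], [0, 0, 0, 0, 0, 0, 0.18], [0, 0, 0, 0, 0, 0, 0.14], [0, 0, 0, 0, 0, 0, 0.1], [0, 0, 0, 0, 0, 0, 0.05], [0, 0, 0, 0, 0, 0, 0]]])

```text
t: 22.9
ee_pos: [519.1, -399.2, 47.1]
tcp_rot: [-3.142, -0.0, 1.234]
contact_force: [-0.6, -0.1, 0.5]
finger_gap: -0.1
grasp_force: 0.0
```

apply_moves(commands=[[[0, 0, 0, 0, 0, 0, 0], [0, 0, 0, 0, 0, 0, 0]]])

```text
t: 23.15
ee_pos: [519.2, -399.1, 47.0]
tcp_rot: [-3.141, -0.0, 1.234]
contact_force: [-0.8, 0.1, -0.0]
finger_gap: 0.0
grasp_force: 0.0
```

```bash
python3 tray.py w12 69; python3 - <<'E'
import numpy as np
z=np.load("/tmp/w12.npz");T=z["T"];d=z["d"]
for x in (40,25,10,0,-10,-20):
    k=(d>60)&(abs(T[:,:,0]-x)<3)&(abs(T[:,:,1])<60)&(T[:,:,2]<30)
    t=T[k]
    for lo,hi in((-50,-30),(-30,-10),(-10,5),(5,30)):
        q=t[(t[:,2]>lo)&(t[:,2]<=hi)]
        if len(q)>3: print(x,(lo,hi),len(q),"y",np.percentile(q[:,1],[1,50,99]).round(1),"z",np.median(q[:,2]).round(1))
E
```

```text
[ 519.16160193 -399.1304109    47.03940823] [-3.14149202e+00 -8.24563109e-05  1.23409213e+00] 23.15
bar 1882 ((529.216552734375, -370.075439453125), (44.05206298828125, 11.907646179199219), 71.21724700927734) 69.19781952907596
tray 43248 ((519.8085327148438, -397.0075378417969), (130.80557250976562, 231.3673095703125), 70.7267837524414) 9.626278231308234
40 (-30, -10) 273 y [-6.   0.1  5.7] z -22.3
25 (-30, -10) 247 y [-5.6  0.1  5.8] z -22.2
10 (-50, -30) 1026 y [-13.1   0.1  13.4] z -40.9
10 (-30, -10) 220 y [-9.3 -0.4  6.7] z -22.7
```

View pics/w12.png

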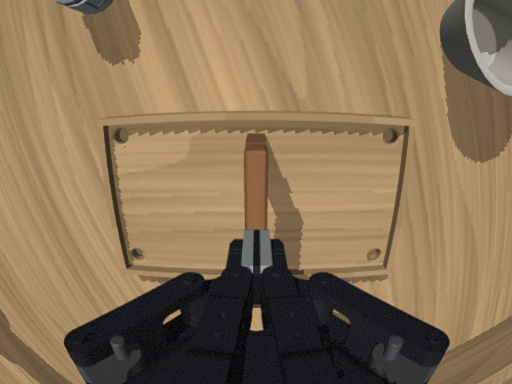

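```bash
python3 - <<'E'
import numpy as np
for n,cols in (("w12",(248,257,266)),("w4",(225,232,284)),("w3",(250,264))):
    z=np.load(f"/tmp/{n}.npz");T=z["T"];d=z["d"]
    for c in cols:
        print(n,c,[(r,*T[r,c].round(0).astype(int)) for r in range(222,300,8)])
E
```

```text
w12 248 [(222, np.int64(13), np.int64(-4), np.int64(-22)), (230, np.int64(11), np.int64(-4), np.int64(-27)), (238, np.int64(11), np.int64(-4), np.int64(-36)), (246, np.int64(11), np.int64(-4), np.int64(-44)), (254, np.int64(12), np.int64(-3), np.int64(-52)), (262, np.int64(11), np.int64(-3), np.int64(-57)), (270, np.int64(13), np.int64(-3), np.int64(-66)), (278, np.int64(13), np.int64(-3), np.int64(-71)), (286, np.int64(12), np.int64(-3), np.int64(-76)), (294, np.int64(11), np.int64(-3), np.int64(-79))]
w12 257 [(222, np.int64(14), np.int64(1), np.int64(-22)), (230, np.int64(12), np.int64(1), np.int64(-28)), (238, np.int64(11), np.int64(1), np.int64(-36)), (246, np.int64(12), np.int64(1), np.int64(-45)), (254, np.int64(12), np.int64(1), np.int64(-52)), (262, np.int64(11), np.int64(1), np.int64(-58)), (270, np.int64(9), np.int64(1), np.int64(-60)), (278, np.int64(5), np.int64(1), np.int64(-61)), (286, np.int64(0), np.int64(1), np.int64(-60)), (294, np.int64(-4), np.int64(1), np.int64(-60))]
w12 266 [(222, np.int64(13), np.int64(5), np.int64(-22)), (230, np.int64(12), np.int64(5), np.i
[... 2239 characters left out ...]
)), (270, np.int64(13), np.int64(-2), np.int64(-66)), (278, np.int64(12), np.int64(-2), np.int64(-70)), (286, np.int64(10), np.int64(-2), np.int64(-73)), (294, np.int64(4), np.int64(-2), np.int64(-70))]
w3 264 [(222, np.int64(-35), np.int64(7), np.int64(79)), (230, np.int64(11), np.int64(4), np.int64(-27)), (238, np.int64(11), np.int64(4), np.int64(-36)), (246, np.int64(12), np.int64(4), np.int64(-45)), (254, np.int64(11), np.int64(4), np.int64(-52)), (262, np.int64(11), np.int64(4), np.int64(-58)), (270, np.int64(12), np.int64(4), np.int64(-65)), (278, np.int64(12), np.int64(3), np.int64(-71)), (286, np.int64(12), np.int64(3), np.int64(-76)), (294, np.int64(11), np.int64(3), np.int64(-80))]
```

The fingers closed above the rail. Depth on them puts their real tips about 26 mm behind the reported TCP, so I'll go 26 mm deeper.

apply_moves(commands=[[[0.006, 0.021, 0.05, 0, 0, 0.02, 0.5], [0, 0, 0, 0, 0, 0, 0.5], [0, 0, 0, 0, 0, 0, 0.5], [0, 0, -0.15, 0, 0, 0, 0.5], [0, 0, -0.16, 0, 0, 0, 0.5], [0, 0, 0, 0, 0, 0, 0.4], [0, 0, 0, 0, 0, 0, 0.3], [0, 0, 0, 0, 0, 0, 0.3]]])

```text
t: 24.2
ee_pos: [520.2, -397.3, 21.5]
tcp_rot: [3.141, 0.0, 1.236]
contact_force: [0.4, -0.5, 0.4]
finger_gap: 25.6
grasp_force: 0.0
```

apply_moves(commands=[[[0, 0, 0, 0, 0, 0, 0.2], [0, 0, 0, 0, 0, 0, 0.16], [0, 0, 0, 0, 0, 0, 0.12], [0, 0, 0, 0, 0, 0, 0.08], [0, 0, 0, 0, 0, 0, 0], [0, 0, 0, 0, 0, 0, 0]]])

```text
t: 24.95
ee_pos: [519.9, -397.2, 21.5]
tcp_rot: [3.141, 0.0, 1.236]
contact_force: [-1.5, 0.8, 5.3]
finger_gap: 11.0
grasp_force: 40.6
```

apply_moves(commands=[[[0, 0, 0.1, 0, 0, 0, 0], [0, 0, 0.4, 0, 0, 0, 0], [0, 0, 0.45, 0, 0, 0, 0], [0, 0, 0.45, 0, 0, 0, 0], [0.04, 0.2, 0, 0, 0, 0.273, 0], [0.05, 0.35, 0, 0, 0, 0.273, 0], [0.05, 0.4, 0, 0, 0, 0.273, 0], [0.05, 0.4, 0, 0, 0, 0.273, 0], [0.05, 0.4, 0, 0, 0, 0.273, 0], [0.05, 0.4, 0, 0, 0, 0.273, 0]]])

```text
t: 26.2
ee_pos: [547.3, -179.1, 159.2]
tcp_rot: [-3.138, -0.001, 1.402]
contact_force: [0.0, 0.2, -3.3]
finger_gap: 11.4
grasp_force: 39.5
```

apply_moves(commands=[[[0.05, 0.4, 0, 0, 0, 0.273, 0], [0.05, 0.4, 0, 0, 0, 0.273, 0], [0.05, 0.4, 0, 0, 0, 0.273, 0], [0.035, 0.375, 0, 0, 0, 0.273, 0], [0, 0, 0, 0, 0, 0, 0], [0, 0, 0, 0, 0, 0, 0], [0, 0, 0, 0, 0, 0, 0], [0, 0, 0, 0, 0, 0, 0]]])

```text
t: 27.2
ee_pos: [567.0, -25.7, 160.8]
tcp_rot: [-3.141, 0.0, 1.507]
contact_force: [-0.3, 0.6, -3.7]
finger_gap: 11.4
grasp_force: 39.5
```

```bash
python3 held.py w13 11.5 -48
```

```text
[566.98339571 -25.68860505 160.78708238] [-3.14102744e+00  2.65507331e-04  1.50735118e+00] 27.2
tray tool 46672 ((-0.15682220458984375, 0.15282440185546875), (131.35418701171875, 231.76683044433594), 0.05169155076146126)
tray world ((567.1227416992188, -25.855987548828125), (131.3540496826172, 231.7667694091797), 86.31315612792969)
floor plane tool [7.80886263e-04 6.72470978e-04 1.20511244e+01]
bar tool 4433 ((4.722862243652344, 0.8740978240966797), (23.705148696899414, 91.9271011352539), 82.76744842529297) -47.76469272971216
```

apply_moves(commands=[[[0.005, 0.012, -0.06, 0, 0, 0.035, 0], [0, 0, -0.08, 0, 0, 0, 0], [0, 0, 0, 0, 0, 0, 0], [0, 0, 0, 0, 0, 0, 0], [0, 0, 0, 0, 0, 0, 0]]])

```text
t: 27.88
ee_pos: [568.0, -23.3, 147.3]
tcp_rot: [3.141, -0.0, 1.513]
contact_force: [0.5, -0.2, -3.6]
finger_gap: 11.0
grasp_force: 39.5
```

```bash
python3 held.py w14 12 -48
```

```text
[568.01711402 -23.31290554 147.30383139] [ 3.14117247e+00 -7.36762122e-05  1.51268381e+00] 27.875
tray tool 46651 ((-0.03969573974609375, 0.02416229248046875), (232.35250854492188, 131.23056030273438), 89.9124526977539)
tray world ((568.0413208007812, -23.35350799560547), (131.23095703125, 232.3520965576172), 86.75794982910156)
floor plane tool [7.64844233e-04 7.66352003e-04 1.20485807e+01]
bar tool 4430 ((4.066864013671875, 0.971527099609375), (23.71918487548828, 92.79161834716797), 82.95263671875) -47.765819187409775
```

View pics/w14.png

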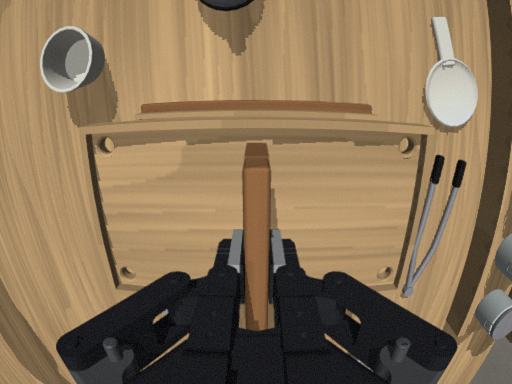

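apply_moves(commands=[[[0, 0, 0, 0, 0, 0, 0], [0, 0, 0, 0, 0, 0, 0], [0, 0, 0, 0, 0, 0, 0], [0, 0, 0, 0, 0, 0, 0]]])

```text
t: 28.42
ee_pos: [567.8, -23.4, 147.1]
tcp_rot: [3.141, -0.0, 1.513]
contact_force: [0.4, -0.3, -3.4]
finger_gap: 11.3
grasp_force: 39.5
```

apply_moves(commands=[[[-0.002, -0.012, 0, 0, 0, -0.043, 0], [0, 0, 0, 0, 0, 0, 0], [0, 0, 0, 0, 0, 0, 0], [0, 0, 0, 0, 0, 0, 0], [0, 0, 0, 0, 0, 0, 0], [0, 0, 0, 0, 0, 0, 0]]])

```text
t: 29.18
ee_pos: [567.6, -24.5, 147.1]
tcp_rot: [-3.142, -0.0, 1.508]
contact_force: [-0.0, 0.5, -3.7]
finger_gap: 11.2
grasp_force: 39.5
```

apply_moves(commands=[[[0, 0, -0.03, 0, 0, 0, 0], [0, 0, -0.03, 0, 0, 0, 0], [0, 0, -0.03, 0, 0, 0, 0], [0, 0, -0.03, 0, 0, 0, 0], [0, 0, -0.02, 0, 0, 0, 0], [0, 0, 0, 0, 0, 0, 0], [0, 0, 0, 0, 0, 0, 0]]])

```text
t: 30.05
ee_pos: [567.7, -24.6, 133.2]
tcp_rot: [3.141, -0.0, 1.508]
contact_force: [-0.8, -0.2, -3.8]
finger_gap: 11.2
grasp_force: 39.5
```

```bash
python3 held.py w15 12 -48; python3 - <<'E'
import numpy as np
z=np.load("/tmp/w15.npz"); W=z["W"];d=z["d"]; c=np.array([567.65,-24.6]); r=np.array([[np.cos(-.0609),-np.sin(-.0609)],[np.sin(-.0609),np.cos(-.0609)]])
for a in(100,-100):
  for b in(50,-50):
    h=r@[a,b]+c; k=(d>60)&(np.hypot(W[:,:,0]-h[0],W[:,:,1]-h[1])<5); q=W[k]; print(a,b,k.sum(),np.percentile(q[:,2],[5,50,95]).round(1))
E
```

```text
[567.6825466  -24.55672738 133.1798464 ] [ 3.14144733e+00 -5.56632061e-05  1.50830828e+00] 30.05
tray tool 46735 ((-0.02910614013671875, 0.01229095458984375), (131.03929138183594, 231.8695526123047), 0.01554835494607687)
tray world ((567.6939086914062, -24.58637237548828), (131.03936767578125, 231.86962890625), 86.40419006347656)
floor plane tool [7.74996813e-04 6.56236140e-04 1.20544138e+01]
bar tool 4428 ((4.546199798583984, 0.9005374908447266), (23.662546157836914, 91.9766845703125), 82.83429718017578) -47.76584212067112
100 50 69 [114.3 116.8 118.8]
100 -50 44 [114.1 117.3 119.3]
-100 50 96 [113.4 116.4 119.5]
-100 -50 55 [115.  117.7 119.7]
```

apply_moves(commands=[[[0, 0, -0.03, 0, 0, 0, 0], [0, 0, -0.03, 0, 0, 0, 0], [0, 0, -0.03, 0, 0, 0, 0], [0, 0, -0.02, 0, 0, 0, 0], [0, 0, -0.01, 0, 0, 0, 0], [0, 0, 0, 0, 0, 0, 0], [0, 0, 0, 0, 0, 0, 0]]])

```text
t: 30.98
ee_pos: [567.7, -24.6, 121.2]
tcp_rot: [3.141, -0.0, 1.508]
contact_force: [0.3, -1.0, -3.7]
finger_gap: 11.5
grasp_force: 39.5
```

apply_moves(commands=[[[0, 0, -0.01, 0, 0, 0, 0], [0, 0, -0.008, 0, 0, 0, 0], [0, 0, -0.005, 0, 0, 0, 0], [0, 0, 0, 0, 0, 0, 0], [0, 0, 0, 0, 0, 0, 0]]])

```text
t: 31.6
ee_pos: [567.7, -24.6, 119.5]
tcp_rot: [3.141, 0.0, 1.508]
contact_force: [-3.1, -1.3, 5.4]
finger_gap: 11.2
grasp_force: 40.8
```

apply_moves(commands=[[[0, 0, 0.004, 0, 0, 0, 0.16], [0, 0, 0, 0, 0, 0, 0.25], [0, 0, 0, 0, 0, 0, 0.4], [0, 0, 0.1, 0, 0, 0, 0.5], [0, 0, 0.3, 0, 0, 0, 0.5], [0, 0, 0.4, 0, 0, 0, 0.6], [0, 0, 0.2, 0, 0, 0, 0.6], [0, 0, 0, 0, 0, 0, 0.6], [0, 0, 0, 0, 0, 0, 0.6]]])

```text
t: 32.72
ee_pos: [567.0, -24.7, 218.5]
tcp_rot: [-3.141, 0.0, 1.508]
contact_force: [0.3, -0.4, -0.2]
finger_gap: 51.3
grasp_force: 0.0
```

```bash
python3 - <<'E'
from h import *
s,p,d,m=snap("wrist"); W,T=wcloud(s,d,m); cv2.imwrite("pics/w16.png",p[:,:,::-1])
print(s["ee_pos"],s["tcp_rot"],s["t"])
c=np.array([567.6,-24.7]); q=W[d>60]; l=(q[:,:2]-c)@R.from_euler("z",-.0609).as_matrix()[:2,:2]
f=q[(abs(l)<[95,45]).all(1)&(abs(l[:,0])>15)&(abs(q[:,2]-108)<8)]; A=np.c_[f[:,:2]-c,np.ones(len(f))]; print("floor",np.linalg.lstsq(A,f[:,2],rcond=None)[0])
for n in ("scene","side"):
    s,p,d,m=snap(n); c=cloud(d,m); k=(d>0)&(c[:,:,2]>35)&(c[:,:,2]<46)&(c[:,:,0]>380)&(c[:,:,0]<800)&(c[:,:,1]>-280)&(c[:,:,1]<-110)
    N,L,S,_=cv2.connectedComponentsWithStats(k.astype(np.uint8))
    for i in range(1,N):
        if S[i,4]>30: w=c[L==i]; print(n,S[i],cv2.minEnclosingCircle(w[:,:2].astype(np.float32)),w[:,2].mean())
    cv2.imwrite(f"pics/{n}16.png",p[:,:,::-1])
E
```

```text
[567.01635299 -24.67885701 218.51360772] [-3.14059665e+00  8.34682875e-05  1.50822163e+00] 32.725
floor [-2.03501685e-04  2.04531941e-04  1.07471843e+02]
scene [162 188  18  11 125] ((460.25714111328125, -193.40640258789062), 23.637222290039062) 39.73252551396398
scene [173 234  21  13 190] ((652.0609130859375, -184.09811401367188), 24.315288543701172) 39.61440180656642
```

apply_moves(commands=[[[0.2, -0.4, 0, 0, 0, 0, 0.8], [0.2, -0.4, 0, 0, 0, 0, 0.8], [0.2, -0.4, 0, 0, 0, 0, 0.8], [0.22, -0.39, -0.2, 0, 0, 0, 0.8], [0, 0, -0.45, 0, 0, 0, 0.8], [0, 0, -0.45, 0, 0, 0, 0.8], [0, 0, -0.3, 0, 0, 0, 0.8], [0, 0, 0, 0, 0, 0, 0.8], [0, 0, 0, 0, 0, 0, 0.8]]])

```text
t: 34.0
ee_pos: [650.3, -183.5, 80.0]
tcp_rot: [3.141, -0.0, 1.508]
contact_force: [0.6, -0.1, 0.3]
finger_gap: 68.2
grasp_force: 0.0
```

```bash
python3 jar.py w17 39.5
```

```text
[ 650.33570873 -183.49922714   79.9791247 ] [ 3.14060056e+00 -1.04701821e-04  1.50849724e+00] 68.23702253448145 34.0
[ 228  176   51   55 2021] world ((648.092041015625, -185.2825164794922), 22.957622528076172) 39.31512959226704 tool med [-1.5 -2.1 40.6] xext 628.9581863968067 667.0069077117274 yext -205.23370218585202 -164.28813680700299
```

apply_moves(commands=[[[-0.023, -0.014, -0.2, 0, 0, 0, 0.8], [0, 0, -0.3, 0, 0, 0, 0.8], [0, 0, -0.2, 0, 0, 0, 0.8], [0, 0, -0.12, 0, 0, 0, 0.8], [0, 0, -0.08, 0, 0, 0, 0.8], [0, 0, 0, 0, 0, 0, 0.7], [0, 0, 0, 0, 0, 0, 0.6], [0, 0, 0, 0, 0, 0, 0.55]]])

```text
t: 35.05
ee_pos: [648.0, -185.1, -9.9]
tcp_rot: [3.14, 0.0, 1.508]
contact_force: [-0.3, -0.4, 0.3]
finger_gap: 46.9
grasp_force: 0.0
```

apply_moves(commands=[[[0, 0, 0, 0, 0, 0, 0.5], [0, 0, 0, 0, 0, 0, 0.45], [0, 0, 0, 0, 0, 0, 0.4], [0, 0, 0, 0, 0, 0, 0.35], [0, 0, 0, 0, 0, 0, 0.35], [0, 0, 0, 0, 0, 0, 0.35]]])

```text
t: 35.8
ee_pos: [647.7, -185.1, -10.0]
tcp_rot: [3.141, 0.0, 1.508]
contact_force: [-0.8, 0.0, 6.4]
finger_gap: 38.2
grasp_force: 39.9
```

apply_moves(commands=[[[0, 0, 0.1, 0, 0, 0, 0.35], [0, 0, 0.4, 0, 0, 0, 0.35], [0, 0, 0.45, 0, 0, 0, 0.35], [0, 0, 0.45, 0, 0, 0, 0.35], [0, 0, 0.1, 0, 0, 0, 0.35], [-0.05, 0.35, 0, 0, 0, 0, 0.35], [-0.06, 0.42, 0, 0, 0, 0, 0.35], [-0.06, 0.42, 0, 0, 0, 0, 0.35], [-0.05, 0.38, 0, 0, 0, 0, 0.35], [0, 0, 0, 0, 0, 0, 0.35]]])

```text
t: 37.05
ee_pos: [623.8, -22.2, 138.1]
tcp_rot: [-3.139, -0.003, 1.515]
contact_force: [0.0, 0.1, -1.3]
finger_gap: 38.6
grasp_force: 40.6
```

apply_moves(commands=[[[0, 0, -0.15, 0, 0, 0, 0.35], [0, 0, -0.15, 0, 0, 0, 0.35], [0, 0, -0.06, 0, 0, 0, 0.35], [0, 0, 0, 0, 0, 0, 0.35], [0, 0, 0, 0, 0, 0, 0.35], [0, 0, 0, 0, 0, 0, 0.35]]])

```text
t: 37.8
ee_pos: [625.8, -28.0, 103.8]
tcp_rot: [3.14, -0.0, 1.508]
contact_force: [0.0, -0.5, -2.2]
finger_gap: 38.2
grasp_force: 40.6
```

```bash
python3 jar.py w18 152; ls pics | wc -l
```

```text
[625.81598839 -27.98380022 103.80995183] [ 3.14045178e+00 -7.81522843e-05  1.50827023e+00] 38.1700932249367 37.8
[139 209  15  65 310] world ((574.6856689453125, -12.230222702026367), 17.908445358276367) 151.96562548162 tool med [ 14.8 -51.9 -48.1] xext 573.2009060192713 576.2411420390202 yext -30.079263941678914 5.618819132727037
[ 199  224  115   83 5106] world ((626.3223266601562, -23.541616439819336), 26.754793167114258) 152.8470939459817 tool med [  3.    1.1 -49.4] xext 600.8534333994918 652.5422041940951 yext -48.527615491890494 -4.961202137443674
[186 253  13   8  73] world ((596.7164306640625, -18.49200439453125), 3.1104578971862793) 152.06282626838595 tool med [  7.3 -29.6 -48.4] xext 593.6364326936987 599.7964557397584 yext -19.75802326927712 -18.05862126705218
[315 253  13   9  73] world ((656.5220947265625, -22.491052627563477), 2.7063069343566895) 151.97666875292225 tool med [  7.4  30.3 -48.2] xext 653.8558120570374 659.1883087429171 yext -23.26567698699922 -21.782380857288505
24
```

apply_moves(commands=[[[0, 0, -0.02, 0, 0, 0, 0.35], [0, 0, -0.015, 0, 0, 0, 0.35], [0, 0, -0.008, 0, 0, 0, 0.35], [0, 0, -0.005, 0, 0, 0, 0.35], [0, 0, 0, 0, 0, 0, 0.35], [0, 0, 0, 0, 0, 0, 0.35]]])

```text
t: 38.6
ee_pos: [625.3, -27.9, 98.4]
tcp_rot: [3.142, -0.0, 1.508]
contact_force: [-0.5, 0.6, -1.8]
finger_gap: 38.4
grasp_force: 40.6
```

apply_moves(commands=[[[0, 0, -0.005, 0, 0, 0, 0.35], [0, 0, -0.005, 0, 0, 0, 0.35], [0, 0, 0, 0, 0, 0, 0.35], [0, 0, 0, 0, 0, 0, 0.35]]])

```text
t: 39.1
ee_pos: [625.4, -28.0, 97.9]
tcp_rot: [3.141, 0.0, 1.508]
contact_force: [-2.6, -0.8, 6.8]
finger_gap: 38.5
grasp_force: 41.1
```

Landed. Release it, then go for the second small jar at (459,-194).

apply_moves(commands=[[[0, 0, 0.005, 0, 0, 0, 0.42], [0, 0, 0, 0, 0, 0, 0.5], [0, 0, 0, 0, 0, 0, 0.6], [0, 0, 0.15, 0, 0, 0, 0.6], [0, 0, 0.3, 0, 0, 0, 0.6], [0, 0, 0.4, 0, 0, 0, 0.6], [-0.2, -0.2, 0.1, 0, 0, 0, 0.7], [-0.4, -0.4, 0, 0, 0, 0, 0.8], [-0.4, -0.4, 0, 0, 0, 0, 0.8], [-0.4, -0.4, 0, 0, 0, 0, 0.8]]])

```text
t: 40.35
ee_pos: [484.5, -169.2, 194.1]
tcp_rot: [3.14, 0.001, 1.509]
contact_force: [0.2, -1.5, -0.5]
finger_gap: 68.7
grasp_force: 0.0
```

apply_moves(commands=[[[-0.26, -0.26, -0.2, 0, 0, 0, 0.8], [0, 0, -0.45, 0, 0, 0, 0.8], [0, 0, -0.45, 0, 0, 0, 0.8], [0, 0, -0.1, 0, 0, 0, 0.8], [0, 0, 0, 0, 0, 0, 0.8], [0, 0, 0, 0, 0, 0, 0.8]]])

```text
t: 41.1
ee_pos: [461.1, -194.4, 74.8]
tcp_rot: [3.139, 0.001, 1.509]
contact_force: [-0.5, -0.3, 0.6]
finger_gap: 68.5
grasp_force: 0.0
```

```bash
python3 jar.py w19 39.5
```

```text
[ 461.05942987 -194.38190815   74.76634787] [3.13850059e+00 1.09487928e-03 1.50872541e+00] 68.48140120186311 41.1
[ 227  181   53   54 2081] world ((457.3807678222656, -197.4382781982422), 22.556514739990234) 39.35914951808464 tool med [-1.8 -2.  35.4] xext 439.8514248514666 478.1557166464156 yext -218.12992782121876 -176.53868443159377
```

apply_moves(commands=[[[0, -0.025, -0.2, 0, 0, 0, 0.8], [0, 0, -0.3, 0, 0, 0, 0.8], [0, 0, -0.2, 0, 0, 0, 0.8], [0, 0, -0.12, 0, 0, 0, 0.8], [0, 0, -0.03, 0, 0, 0, 0.8], [0, 0, 0, 0, 0, 0, 0.7], [0, 0, 0, 0, 0, 0, 0.6], [0, 0, 0, 0, 0, 0, 0.55]]])

```text
t: 42.15
ee_pos: [459.8, -196.7, -11.5]
tcp_rot: [3.141, 0.0, 1.508]
contact_force: [-0.1, -0.2, -0.1]
finger_gap: 47.0
grasp_force: 0.0
```

apply_moves(commands=[[[0, 0, 0, 0, 0, 0, 0.5], [0, 0, 0, 0, 0, 0, 0.45], [0, 0, 0, 0, 0, 0, 0.4], [0, 0, 0, 0, 0, 0, 0.35], [0, 0, 0, 0, 0, 0, 0.35], [0, 0, 0, 0, 0, 0, 0.35]]])

```text
t: 42.9
ee_pos: [459.4, -196.6, -11.6]
tcp_rot: [3.141, 0.0, 1.508]
contact_force: [-2.0, 0.2, 5.8]
finger_gap: 38.6
grasp_force: 39.4
```

apply_moves(commands=[[[0, 0, 0.1, 0, 0, 0, 0.35], [0, 0, 0.4, 0, 0, 0, 0.35], [0, 0, 0.45, 0, 0, 0, 0.35], [0, 0, 0.45, 0, 0, 0, 0.35], [0, 0, 0.1, 0, 0, 0, 0.35], [0.1, 0.35, 0, 0, 0, 0, 0.35], [0.13, 0.44, 0, 0, 0, 0, 0.35], [0.13, 0.44, 0, 0, 0, 0, 0.35], [0.14, 0.525, 0, 0, 0, 0, 0.35], [0, 0, 0, 0, 0, 0, 0.35]]])

```text
t: 44.15
ee_pos: [509.5, -15.1, 137.5]
tcp_rot: [-3.141, -0.003, 1.517]
contact_force: [-1.0, -0.7, -1.2]
finger_gap: 38.4
grasp_force: 40.5
```

apply_moves(commands=[[[0, 0, -0.15, 0, 0, 0, 0.35], [0, 0, -0.12, 0, 0, 0, 0.35], [0, 0, -0.06, 0, 0, 0, 0.35], [0, 0, 0, 0, 0, 0, 0.35], [0, 0, 0, 0, 0, 0, 0.35], [0, 0, 0, 0, 0, 0, 0.35]]])

```text
t: 44.9
ee_pos: [509.7, -21.1, 105.3]
tcp_rot: [3.141, 0.0, 1.508]
contact_force: [-0.4, -0.7, -0.9]
finger_gap: 38.7
grasp_force: 40.5
```

```bash
python3 jar.py w20 152
```

```text
[509.69081201 -21.10373171 105.34305524] [3.14066678e+00 5.44950137e-05 1.50812129e+00] 38.70138256898248 44.9
[357 210  16  65 306] world ((562.3507690429688, -12.751903533935547), 17.980175018310547) 152.05638653778223 tool med [ 13.1  52.4 -46.7] xext 561.1642304654462 564.3053049875894 yext -30.692787354551303 5.188980728895743
[ 200  220   95   48 1043] world ((506.4305114746094, -12.088134765625), 22.030811309814453) 152.61921440944346 tool med [ 17.2  -9.1 -47.5] xext 484.6732052958656 528.1877763783161 yext -17.612155753442824 4.262895978834209
[295 245  32  25 201] world ((535.0004272460938, -17.042137145996094), 8.190873146057129) 152.0531024025037 tool med [  8.1  24.1 -46.6] xext 528.2481747779827 543.1574053486997 yext -22.815952279186487 -10.169357661332931
[186 251  13   9  82] world ((480.3850402832031, -11.76738166809082), 2.838914155960083) 152.01824241052998 tool med [  7.2 -30.  -47.1] xext 477.54680736430345 483.2130570574354 yext -12.877109561041392 -11.029384357114747
```

apply_moves(commands=[[[0, 0, -0.03, 0, 0, 0, 0.35], [0, 0, -0.025, 0, 0, 0, 0.35], [0, 0, -0.015, 0, 0, 0, 0.35], [0, 0, -0.008, 0, 0, 0, 0.35], [0, 0, -0.005, 0, 0, 0, 0.35], [0, 0, 0, 0, 0, 0, 0.35], [0, 0, 0, 0, 0, 0, 0.35]]])

```text
t: 45.82
ee_pos: [509.3, -21.0, 96.7]
tcp_rot: [3.142, 0.0, 1.508]
contact_force: [-0.1, -0.8, -1.1]
finger_gap: 38.7
grasp_force: 40.5
```

apply_moves(commands=[[[0, 0, -0.005, 0, 0, 0, 0.35], [0, 0, -0.005, 0, 0, 0, 0.35], [0, 0, 0, 0, 0, 0, 0.35], [0, 0, 0, 0, 0, 0, 0.35]]])

```text
t: 46.32
ee_pos: [509.4, -21.0, 96.4]
tcp_rot: [3.141, 0.0, 1.508]
contact_force: [-3.5, 0.4, 7.2]
finger_gap: 38.3
grasp_force: 41.4
```

apply_moves(commands=[[[0, 0, 0.005, 0, 0, 0, 0.42], [0, 0, 0, 0, 0, 0, 0.5], [0, 0, 0, 0, 0, 0, 0.6], [0, 0, 0.15, 0, 0, 0, 0.6], [0, 0, 0.3, 0, 0, 0, 0.6], [0, 0, 0.4, 0, 0, 0, 0.6], [0.07, 0.3, 0.1, 0, 0, 0, 0.4], [0.12, 0.5, 0, 0, 0, 0, 0], [0.12, 0.5, 0, 0, 0, 0, 0], [0.12, 0.5, 0, 0, 0, 0, 0]]])

```text
t: 47.58
ee_pos: [553.3, 160.6, 192.5]
tcp_rot: [3.139, -0.001, 1.508]
contact_force: [0.2, -0.5, -0.9]
finger_gap: 0.0
grasp_force: 0.0
```

apply_moves(commands=[[[0.02, 0.28, -0.3, 0, 0, 0, 0], [0, 0, -0.4, 0, 0, 0, 0], [0, 0, -0.1, 0, 0, 0, 0], [0, 0, 0, 0, 0, 0, 0], [0, 0, 0, 0, 0, 0, 0], [0, 0, 0, 0, 0, 0, 0]]])

```text
t: 48.32
ee_pos: [555.5, 187.0, 112.7]
tcp_rot: [3.139, -0.001, 1.508]
contact_force: [0.5, 0.1, -0.4]
finger_gap: 0.1
grasp_force: 0.0
```

```bash
python3 - <<'E'
from h import *
s,p,d,m=snap("wrist"); W,T=wcloud(s,d,m); print(s["ee_pos"],s["tcp_rot"],s["t"])
k=(d>60)&(abs(W[:,:,2]-63)<5)&(np.hypot(*(W[:,:,:2]-s["ee_pos"][:2]).transpose(2,0,1))<70)
N,L,S,C=cv2.connectedComponentsWithStats(k.astype(np.uint8))
for i in range(1,N):
    if S[i,4]>15: w=W[L==i]; print(S[i],cv2.minEnclosingCircle(w[:,:2].astype(np.float32)),np.percentile(w[:,2],[5,50,95]))
im=[p[:,:,::-1]]
s,p,d,m=snap("scene"); np.savez("/tmp/sc.npz",d=d,c=cloud(d,m)); im.append(p[:,:,::-1])
a=cv2.resize(im[0],(400,300)); b=cv2.resize(im[1][100:300,130:400],(400,296)); 
cv2.imwrite("pics/fin.png",np.vstack([a,b]))
c=cloud(d,m)
for n,x,y in(("sm",625.4,-28),("sm",509.4,-21),("big",630,-27)):
    k=(d>0)&(np.hypot(c[:,:,0]-x,c[:,:,1]-y)<22); z=c[k][:,2]; print(n,np.percentile(z,[50,90,98]).round(1))
k=(d>0)&(c[:,:,2]>25)&(c[:,:,2]<60)&(c[:,:,0]>350)&(c[:,:,0]<700)&(c[:,:,1]>-300)&(c[:,:,1]<-110); print("left on table pts",k.sum())
E
```

```text
[555.49901899 186.97856821 112.71962119] [ 3.13898822e+00 -7.58485501e-04  1.50751409e+00] 48.325
[238 190  23  22 387] ((550.2838745117188, 184.3125762939453), 8.93127727508545) [61.17500283 63.19223707 64.29091484]
sm [138.9 149.1 150.3]
sm [135.4 148.4 149.7]
big [137.2 148.9 150.3]
left on table pts 6
```

View pics/fin.png

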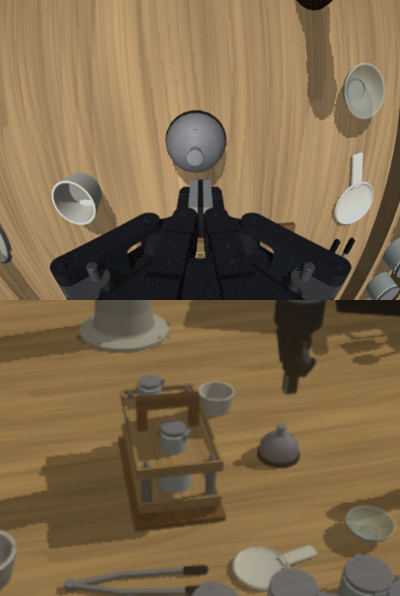

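The caddy is complete in the scene crop: both small jars stand on the upper tray and the big jar is below. The wrist view shows the bell's plunger at (195,157) in the crop, just off the fingertips. Next is the press.

apply_moves(commands=[[[-0.043, -0.026, -0.2, 0, 0, 0, 0], [0, 0, -0.3, 0, 0, 0, 0], [0, 0, -0.15, 0, 0, 0, 0], [0, 0, 0, 0, 0, 0, 0], [0, 0, 0, 0, 0, 0, 0], [0, 0, 0, 0, 0, 0, 0]]])

```text
t: 49.18
ee_pos: [550.9, 184.8, 47.2]
tcp_rot: [3.14, -0.001, 1.508]
contact_force: [0.2, 0.0, 0.1]
finger_gap: -0.2
grasp_force: 0.0
```

apply_moves(commands=[[[-0.004, -0.004, -0.04, 0, 0, 0, 0], [0, 0, -0.04, 0, 0, 0, 0], [0, 0, -0.03, 0, 0, 0, 0], [0, 0, 0, 0, 0, 0, 0], [0, 0, 0, 0, 0, 0, 0]]])

```text
t: 49.8
ee_pos: [550.0, 184.0, 35.4]
tcp_rot: [3.141, -0.0, 1.508]
contact_force: [0.2, -0.3, 3.5]
finger_gap: -0.1
grasp_force: 1.8
```

Contact at 3.5 N. I'll continue to the stop.

apply_moves(commands=[[[0, 0, -0.02, 0, 0, 0, 0], [0, 0, -0.015, 0, 0, 0, 0], [0, 0, -0.01, 0, 0, 0, 0], [0, 0, 0, 0, 0, 0, 0]]])

```text
t: 50.3
ee_pos: [550.2, 184.1, 34.2]
tcp_rot: [3.14, 0.001, 1.508]
contact_force: [-9.0, -4.6, 32.7]
finger_gap: 0.1
grasp_force: 16.2
```

apply_moves(commands=[[[0, 0, 0.05, 0, 0, 0, 0], [0, 0, 0.15, 0, 0, 0, 0], [0, 0, 0.4, 0, 0, 0, 0], [0, 0, 0.4, 0, 0, 0, 0], [0, 0, 0, 0, 0, 0, 0], [0, 0, 0, 0, 0, 0, 0], [0, 0, 0, 0, 0, 0, 0]]])

```text
t: 51.18
ee_pos: [548.4, 183.6, 129.2]
tcp_rot: [-3.139, 0.001, 1.508]
contact_force: [-0.6, -0.2, 0.2]
finger_gap: 0.0
grasp_force: 0.0
```

```bash
python3 - <<'E'
from h import *
s,p,d,m=snap("wrist"); W,T=wcloud(s,d,m); print(s["ee_pos"],s["contact_force"],s["t"])
k=(d>60)&(np.hypot(W[:,:,0]-550.3,W[:,:,1]-184.3)<8); print("plunger z",np.percentile(W[k][:,2],[50,90]))
s,p,d,m=snap("scene"); c=cloud(d,m); o=np.load("/tmp/sc.npz"); 
k=(np.abs(d-o["d"])>12)&(d>0)&(o["d"]>0)&(c[:,:,0]>350)&(c[:,:,2]<170)&(c[:,:,1]<100); print("changed px",k.sum())
print(robot.job_done())
E
```

```text
[548.392911   183.5623221  129.22346926] [-0.5580063  -0.24773171  0.20544317] 51.175
plunger z [189.42238813 201.3690403 ]
changed px 1
the job is handed in; nothing more can be done
None
```

The job is handed in after 51 s: both trays are home and level, the one loose big jar and two loose small jars are on them, and the bell was pressed to its stop. The arm blocked my last look at the plunger, so I did not see it spring back, and the lower tray slipped on the first grip and shifted about 16 mm on the table.

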